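# Level the pump shelf in the tank cabinet

### The job

Lay the loose white plate squarely on the matching white pad of the little black shelf, edges flush, and stand the spirit level upright on the middle of that pile, lengthwise. Let go of it and turn the wing-headed screw foot of the shelf until the bubble sits between its two lines, then press lightly but definitely down on the top of the level with the gripper and finish like that: still pressing when the program ends, the bubble still between the lines. Leave the other things on the table where they are.

Things in the scene. Friction and masses are not known exactly. Their poses are not given: they have to be found in the camera images.
- plate: Loose white plastic plate 100 x 60 x 12 mm, about 0.1 kg, lying flat on the table. Origin: centre of its underside; x along the 100 mm side, y along the 60 mm side, z up.
- level: Loose spirit level: aluminium bar 130 long x 26 wide x 34 mm high, about 0.2 kg, standing upright on the table. Origin: centre of its underside; x along its length, z up. A green glass vial, 56 mm long, lies open to view in the top face, its middle 33 mm from the bar's middle towards +x; in it a white bubble 14 mm long and two black lines 19 mm apart.
- thumb_rest (a point): Middle of the black thumb rest, 30 x 22 mm, on the level's top, 35 mm above its underside and 10 mm from the bar's middle towards -x: the place to press. Axes as the level's.
- pad_top (a point): Centre of the top face of the white pad, 100 x 60 x 12 mm, fixed on the black shelf; 72 mm above the table when level. x along the pad's 100 mm side and the shelf's length, pointing to the screw foot, z up square to the shelf.
- shelf: Black shelf board 260 x 140 x 12 mm, top 60 mm above the table when level. Origin on its hinge (on two fixed posts), 75 mm from the pad's middle; x along the shelf to the screw foot, whose axis is 220 mm from the hinge and carries the other end. The foot end always starts too low, by 1 to 3 degrees.
- foot_grip (a point): Grip point on the upright axis of the screw foot, amid its wing head, 108 mm above the table (always: the screw does not rise). The wing head is an aluminium bar 42 mm long, 12 mm thick, 26 mm high (from 94 to 120 mm above the table); this frame turns with it: x along the bar, y across its thickness, z up.
- foot: The screw foot; origin on its axis, on the table; turns with the wing head. It turns stiffly (about 0.12 N m) and stays where it is left. Turned clockwise as seen from above it raises the foot end of the shelf, 0.02 rad of tilt for each rad of turning; counter-clockwise lowers it. Level is 0.9 to 2.6 rad clockwise of the start.
- bubble (a joint): Where the bubble is: its offset from mid-vial, in m along the level's +x; 0 is centred, and it lies between the lines while within 2.5 mm of 0. It goes to the higher end, 8.4 mm for each rad the foot is off (the level lying lengthwise on the shelf), stops at 20 mm either way, and takes about 1.5 s to settle.
- coupling: Bystander: white pipe coupling, a ring 48 mm across and 55 mm high; origin centre of its underside.
- valve: Bystander: white ball valve 80 mm long with a blue lever, 54 mm high; origin centre of its underside.
- additive: Bystander: jar 52 mm across and 100 mm high; origin centre of its underside.
- driver: Bystander: screwdriver lying on the table between robot and shelf; x along it.
- cup: Bystander: clear measuring cup 60 mm across, 50 mm high; origin centre of its underside.
- adapter: Bystander: black mains adapter 70 x 45 x 30 mm; origin centre of its underside.
Mind the look-alikes: they are no part of the job. There is more than one size of the plate; the job needs the largest.

How it is judged:
By the outcome, as a careful person would: the job done as asked, in the order asked, and still so for the second after the job is handed in, while the arm keeps its last pose, push and grip.
It also fails if it takes over 72 s, if anything falls off the work surface, if the arm or the gripper's body presses on something with over 40 N, if the wrist force passes 120 N, or if a joint passes its speed limit or range.

### The arm

A 6-joint arm with a two-finger parallel gripper is mounted at the origin on the work surface. World frame = base frame: x ahead of the robot, y to its left, z up, the work surface at z = 0. Lengths are in m, angles in rad, forces in N, time in s.
With the tool pointing down it reaches from about 0.4 to 0.825 m from the base axis. Payload 7 kg.
Tool frame: the origin (TCP) lies on the centre line of the jaws, within the pads' length; the fingertips stand 22 mm ahead of it and the grasp point (between the pads) lies 3 mm ahead of it; z points along the fingers, y is the direction in which the jaws open and shut (so a half turn about z gives the same grasp; the last joint's range is limited). The gripper opens to 88 mm and grips with 3 to 60 N. Pads are 19 mm wide; open, the fingers measure 130 mm over their backs; the gripper's body (78 mm by 193 mm) begins 47 mm behind the grasp point.
Start: joints at [1.414, 0.359, 0.012, 0, -1.224, -0.288], TCP at [0.29, 0.609, 0.249] pointing down, gripper open.
Joint ranges: [-3.07, 3.07], [-1.43, 2.12], [-1.02, 1.25], [-3.03, 1.67], [-3.05, -0], [-3.03, 3.03]. Speed limits (rad/s): [2.39, 2.39, 3.01, 3.14, 3.14, 3.14].

### API

Orientations are given as [roll, pitch, yaw] about the fixed x, y, z axes, in that order (R = Rz(yaw) Ry(pitch) Rx(roll)).
In Python, from station import arm gives the robot as it stands. The module is installed in compiled form; this text tells all that it offers.
- The arm moves only by the tool arm_command, never from a script. Its argument "motion" is a list of rows, each a list of 3 entries, a list of its own where there are three numbers: the shift along the tool's x, y, z in mm, then the turn, a rotation vector about the tool's x, y, z in degrees, then the opening, from 0 (shut) to 1 (fully open). In form: [[[tx, ty, tz], [wx, wy, wz], grip], ...]. A call has 1 to 20 rows; each row shifts and turns the commanded pose from where the row before left it, along the tool's axes as they then stand; what a row does not reach is not made up. A row lasts 1/12 s, in which the tool goes at most 41.7 mm and 7.16 degrees, less where a joint would pass 70% of its speed; a pose out of reach is approached as far as the arm can. A call is refused whole if a number of a shift passes 41.7 or a number of a turn 7.16, either way. A call with a gripper value outside its range is refused whole. The fingers move at their own pace and stop on an object; "newtons" is the grip in N (left out, the last holds). Time passes only in rows, so rows that do not move let the fingers close. It gives the time, the measured TCP pose, the force and the opening at its end, in the units of the state.
- arm.get_state(): the state, without advancing time (a new reading comes with each control period).
- arm.grab_frame(name): name is "scene" or "top" or "wrist"; returns the picture (384x512x3 uint8, red, green, blue); there is no depth.
- arm.camera_info(name): a dict with "fov_y" (degrees; the focal length in pixels is half the picture's height over the tangent of half this angle, whatever the lens; pixels are square), "cx", "cy" (the principal point, pixels), "view" (4x4, takes a point from world to camera coordinates); the wrist camera has in their place "tool_from_camera" (4x4, takes a point from camera to tool coordinates, whose origin is the TCP and whose axes are the flange's). Camera axes: x right, y down, z forward; pixel columns grow to the right and rows downward; lengths in m; the calibration is good to about 2 mm. A picture is of the moment at which its call begins: read the wrist's pose just before it. camera_info takes no time and is no camera call.
- arm.job_done(): hands the job in, once; it reports no verdict.
The state is a dict: "t": time; "q": joint angles; "qd": joint speeds; "joint_efforts": joint torques, N m; "eef_pos": TCP position; "ee_rot": TCP orientation; "force": force on the tool from outside, world axes, zero at the start; "moment": the same for the moment, N m; "width": finger opening in m.
Only numpy, scipy, OpenCV 4.12 (cv2) and the standard library are available. Lean on these libraries where they do the work, as an engineer would, in place of code of your own. Each camera call takes 0.05 s, during which the arm holds its last target. There are 200 camera calls.

## Working session

There is one attempt and no reset: what is moved stays moved. The work goes in short steps, Python scripts to look and compute and a tool call to move; the robot and the scene stay as the last step left them, time stands still between calls to the robot, and variables do not carry over. Pictures are saved under pics/ and viewed, on a budget of 10 in all, crops included, one or two more only if the job needs it, and the job is handed in when it is done.

Besides the shell and the picture viewer there is one more tool, called after "Emit:" by a JSON object that holds its "name" and its "arguments", one argument or row to a line. arm_command: Moves the arm, as the interface text tells. Its arguments: {"type":"object","properties":{"motion":{"type":"array","items":{"type":"array"}},"newtons":{"type":"number"}},"required":["motion"]}

```bash
mkdir -p pics
cat > h.py <<'E'
import numpy as np, cv2
from station import arm
def ray(info,uv):
    f=192/np.tan(np.radians(info['fov_y'])/2)
    d=np.array([(uv[0]-info['cx'])/f,(uv[1]-info['cy'])/f,1.])
    T=np.linalg.inv(np.array(info['view'])); return T[:3,3],T[:3,:3]@d
def onz(info,uv,z):
    o,d=ray(info,uv); return o+d*(z-o[2])/d[2]
def proj(info,p):
    f=192/np.tan(np.radians(info['fov_y'])/2)
    c=np.array(info['view'])@np.append(p,1); return c[0]/c[2]*f+info['cx'],c[1]/c[2]*f+info['cy']
def save(n,im): cv2.imwrite('pics/'+n,cv2.cvtColor(im,cv2.COLOR_RGB2BGR))
E
python3 - <<'E'
from h import *
a=arm.grab_frame('top');b=arm.grab_frame('scene');save('top0.png',a);save('scene0.png',b)
for n in('top','scene','wrist'): print(n,arm.camera_info(n))
print(arm.get_state())
E
```

```text
top {'fov_y': 50.94640437837838, 'cx': 258.48681469100865, 'cy': 193.1768184283212, 'view': array([[-0.0042495 , -0.99998913,  0.00191725, -0.01225018],
       [-0.99059926,  0.00394743, -0.13673886,  0.57407563],
       [ 0.1367298 , -0.0024803 , -0.99060527,  1.2256995 ],
       [ 0.        ,  0.        ,  0.        ,  1.        ]])}
scene {'fov_y': 53.32616914656427, 'cx': 254.3864185201886, 'cy': 195.70213663124494, 'view': array([[-0.36318902,  0.93163444,  0.01228828,  0.25979137],
       [ 0.65615222,  0.26511393, -0.70652591, -0.29938363],
       [-0.66148167, -0.24853947, -0.70758048,  1.84345379],
       [ 0.        ,  0.        ,  0.        ,  1.        ]])}
wrist {'fov_y': 58.002073895163534, 'cx': 254.00768965095332, 'cy': 193.99357797804151, 'tool_from_camera': array([[ 6.85001427e-04, -9.52406597e-01, -3.04829797e-01,
         8.22954179e-02],
       [ 9.99999671e-01,  5.19662166e-04,  6.23533289e-04,
         1.52129677e-04],
       [-4.35448705e-04, -3.04830124e-01,  9.52406639e-01,
        -1.36270315e-01],
       [ 0.00000000e+00,  0.00000000e+00,  0.00000000e+00,
         1.00000000e+00]])}
{'t': 0.1, 'q': array([ 1.41413226e+00,  3.59333563e-01,  1.11582189e-02, -2.91767725e-04,
       -1.22408269e+00, -2.88098011e-01]), 'qd': array([ 9.79430639e-06,  4.24735463e-05,  2.15115852e-03,  2.06693880e-03,
        5.03465737e-04, -1.08237041e-03]), 'joint_efforts': array([-1.71730015e-03, -5.84162164e+01,  2.93752939e+01,  7.01558724e+00,
        1.02315238e-02, -3.62119977e-05]), 'eef_pos': array([0.29027025, 0.60896462, 0.2477109 ]), 'ee_rot': array([ 3.14011325e+00, -1.52358697e-04, -4.44861315e-01]), 'force': array([-0.54338814,  0.02224796,  0.49998647]), 'moment': array([ 0.04317262,  0.00541174, -0.01698431]), 'width': 0.08747502375011912}
```

View pics/top0.png

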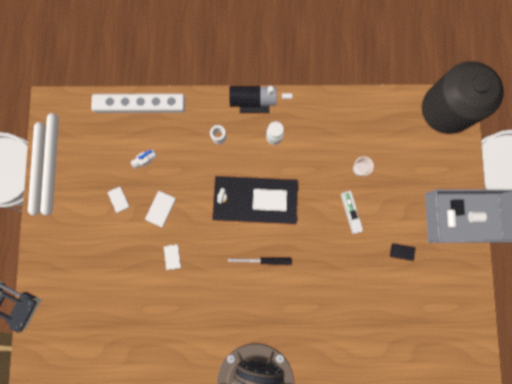

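View pics/scene0.png

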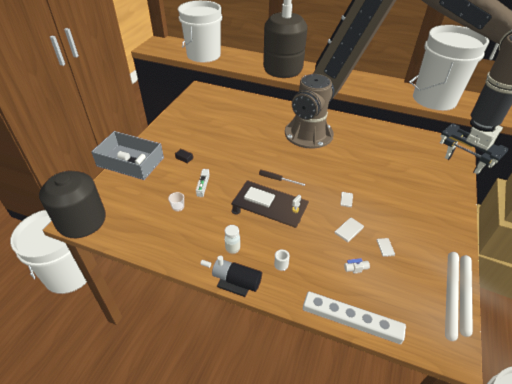

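Top view: the white plate candidates are at (160,209), (118,199) and (172,257), plus the fixed pad at (270,200). The one at (160,209) looks largest. Level at (351,212), green vial towards its upper end. Shelf at (256,200), wing head at (222,197). In the scene view the same plate is at (349,229), level at (203,182) and shelf at (270,203).

Run:
```python
from h import *
a=cv2.imread('pics/top0.png');I=arm.camera_info('top')
hsv=cv2.cvtColor(a,cv2.COLOR_BGR2HSV)
w=((hsv[...,1]<60)&(hsv[...,2]>140)).astype('u1')
def rect(m,box,z,lab):
    x0,y0,x1,y1=box; k=np.zeros_like(m);k[y0:y1,x0:x1]=m[y0:y1,x0:x1]
    c=max(cv2.findContours(k,0,2)[0],key=cv2.contourArea).reshape(-1,2).astype(float)
    P=np.array([onz(I,p,z)[:2] for p in c])*1000
    r=cv2.minAreaRect(P.astype('f4'));print(lab,np.round(r[0],1),np.round(r[1],1),round(r[2],1))
rect(w,(140,185,185,235),.012,'plateA');rect(w,(100,180,135,220),.012,'B');rect(w,(155,240,190,275),.012,'C')
rect(w,(245,180,295,220),.072,'pad');rect(w,(335,185,370,240),.034,'level');rect(w,(212,183,232,209),.12,'wing')
bl=(hsv[...,2]<60).astype('u1');rect(bl,(205,170,305,230),.06,'shelf')
g=((hsv[...,0]>40)&(hsv[...,0]<90)&(hsv[...,1]>80)&(hsv[...,2]>70)).astype('u1');rect(g,(335,185,370,240),.034,'vial')
cr=lambda x0,y0,x1,y1:cv2.resize(a[y0:y1,x0:x1],None,fx=6,fy=6,interpolation=cv2.INTER_CUBIC)
cv2.imwrite('pics/crop1.png',cv2.resize(np.hstack([a[175:275,100:235],a[175:275,245:380]]),(800,296),interpolation=cv2.INTER_CUBIC))
```

```text
plateA [529.9 300.2] [ 64.3 103.7] 66.1
B [560.6 435.3] [76.3 46.8] 26.1
C [377.6 258.6] [75.7 46.6] 8.0
pad [550.  -46.6] [103.6  64.6] 89.2
level [ 514.6 -305.2] [133.2  36.5] 14.9
wing [558.   94.2] [41.4 26.4] 0.6
shelf [551.9  -4.4] [249.2 128.5] 87.0
vial [ 527.  -304.1] [12.9  3. ] 16.5
```

View pics/crop1.png

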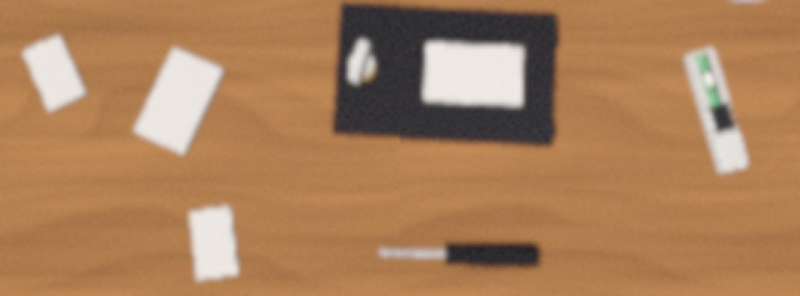

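The three look-alikes measure about 100x60 at (160,209), and 73x44 for both (118,199) and (172,257). The crop confirms that (160,209) is the plate and that the vial end of the level points up in the image. Next I look at it with the wrist camera from above.

Add to h.py:
```python
from scipy.spatial.transform import Rotation as Ro
def plan(p,yaw,n,tilt=None):
    """target p (m), yaw deg with tool down (tilt: optional extra world rotation) -> constant row"""
    s=arm.get_state(); R0=Ro.from_euler('xyz',s['ee_rot']); R1=Ro.from_euler('xyz',[180,0,yaw],degrees=True)
    if tilt is not None: R1=tilt*R1
    w=(R0.inv()*R1).as_rotvec()/n
    A=sum((R0*Ro.from_rotvec(w*k)).as_matrix() for k in range(n))
    t=np.linalg.solve(A,np.array(p)-s['eef_pos'])*1000
    print('n',n,'row',np.round(t,2).tolist(),np.round(np.degrees(w),2).tolist(),'norm',round(np.linalg.norm(t),1))
def st():
    s=arm.get_state();print('t',round(s['t'],2),'p',np.round(s['eef_pos']*1000,1),'rot',np.round(np.degrees(s['ee_rot']),2),'F',np.round(s['force'],1),'w',round(s['width']*1000,1),'q6',round(s['q'][5],2));return s
def wrist(name):
    s=st(); im=arm.grab_frame('wrist'); save(name,im); W=dict(arm.camera_info('wrist'))
    T=np.eye(4);T[:3,:3]=Ro.from_euler('xyz',s['ee_rot']).as_matrix();T[:3,3]=s['eef_pos']
    W['view']=np.linalg.inv(T@W['tool_from_camera']); return cv2.cvtColor(im,cv2.COLOR_RGB2BGR),W
def rects(im,W,mask,z,amin=300):
    for c in cv2.findContours(mask.astype('u1'),0,2)[0]:
        if cv2.contourArea(c)<amin: continue
        u=c.reshape(-1,2).astype(float);P=np.array([onz(W,p,z)[:2] for p in u])*1000
        r=cv2.minAreaRect(P.astype('f4'));print('rect c',np.round(r[0],1),'size',np.round(r[1],1),'ang',round(r[2],2),'px',np.round(u.mean(0)),'bb',u.min(0),u.max(0))
def hsv(im):
    h=cv2.cvtColor(im,cv2.COLOR_BGR2HSV).astype(int);return h[...,0],h[...,1],h[...,2]
```

```text
(no output)
```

Emit:
{"name": "arm_command", "arguments": {
  "motion": [
    [[29,14.6,7.5],[0,0,0],1],
    [[29,14.6,7.5],[0,0,0],1],
    [[29,14.6,7.5],[0,0,0],1],
    [[29,14.6,7.5],[0,0,0],1],
    [[29,14.6,7.5],[0,0,0],1],
    [[29,14.6,7.5],[0,0,0],1],
    [[29,14.6,7.5],[0,0,0],1],
    [[29,14.6,7.5],[0,0,0],1],
    [[29,14.6,7.5],[0,0,0],1],
    [[29,14.6,7.5],[0,0,0],1],
    [[29,14.6,7.5],[0,0,0],1],
    [[29,14.6,7.5],[0,0,0],1],
    [[0,0,0],[0,0,0],1],
    [[0,0,0],[0,0,0],1]
  ]
}}

```text
t: 1.27
eef_pos: [0.5297, 0.2995, 0.1576]
ee_rot: [3.14, 0.001, -0.448]
force: [-0.0, -0.2, 0.0]
width: 0.0876
```

Run:
```python
from h import *
im,W=wrist('w1.png');h,s,v=hsv(im)
m=(s<60)&(v>130);rects(im,W,m,.012,2000)
```

```text
t 1.27 p [529.7 299.5 157.6] rot [ 1.7989e+02  4.0000e-02 -2.5660e+01] F [-0.  -0.2  0. ] w 87.6 q6 0.29
rect c [562.7 436.6] size [71.  42.4] ang 25.85 px [ 92. 215.] bb [ 49. 176.] [142. 256.]
rect c [531.6 302.7] size [59.3 99.6] ang 65.89 px [226. 182.] bb [211. 125.] [284. 239.]
rect c [695.4 371.6] size [36.  71.2] ang 32.25 px [70. 32.] bb [42.  0.] [110.  84.]
```

View pics/w1.png

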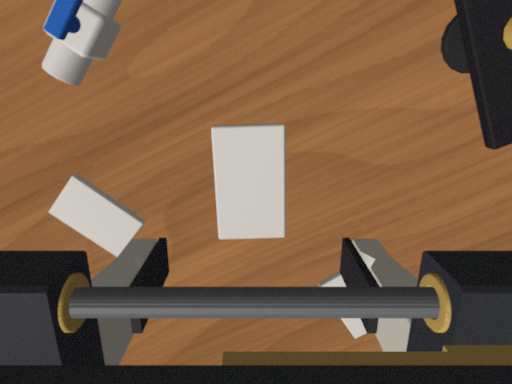

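The wrist view shows the plate at (248,182), measuring 59x100 mm, well clear of its neighbours. The smaller plate is at (95,215). Descending.

```bash
python3 -c "
from h import *
plan([.5316,.3027,.0245],-24.1,8)"
```

```text
n 8 row [0.15, -0.35, 16.7] [0.01, 0.0, -0.19] norm 16.7
```

Emit:
{"name": "arm_command", "arguments": {
  "motion": [
    [[0.15,-0.35,16.7],[0,0,-0.19],1],
    [[0.15,-0.35,16.7],[0,0,-0.19],1],
    [[0.15,-0.35,16.7],[0,0,-0.19],1],
    [[0.15,-0.35,16.7],[0,0,-0.19],1],
    [[0.15,-0.35,16.7],[0,0,-0.19],1],
    [[0.15,-0.35,16.7],[0,0,-0.19],1],
    [[0.15,-0.35,16.7],[0,0,-0.19],1],
    [[0.15,-0.35,16.7],[0,0,-0.19],1],
    [[0,0,0],[0,0,0],0.5],
    [[0,0,0],[0,0,0],0.5],
    [[0,0,0],[0,0,0],0.5],
    [[0,0,0],[0,0,0],0.5],
    [[0,0,0],[0,0,0],0.5]
  ],
  "newtons": 15
}}

```text
t: 2.4
eef_pos: [0.5313, 0.3038, 0.0255]
ee_rot: [-3.141, -0.0, -0.418]
force: [-1.7, -1.3, 1.3]
width: 0.06
```

```bash
python3 -c "
from h import *
st()
plan([.5316,.3027,.1500],-24.1,4)"
```

```text
t 2.4 p [531.3 303.8  25.5] rot [-1.7997e+02 -1.0000e-02 -2.3940e+01] F [-1.7 -1.3  1.3] w 60.0 q6 0.31
n 4 row [0.18, 0.22, -31.12] [-0.01, -0.0, 0.04] norm 31.1
```

Emit:
{"name": "arm_command", "arguments": {
  "motion": [
    [[0,0,-12],[0,0,0],0.5],
    [[0,0,-35],[0,0,0],0.5],
    [[0,0,-40],[0,0,0],0.5],
    [[0,0,-40],[0,0,0],0.5]
  ]
}}

```text
t: 2.73
eef_pos: [0.531, 0.3028, 0.1539]
ee_rot: [3.14, 0.0, -0.418]
force: [1.0, 1.3, -1.1]
width: 0.06
```

```bash
python3 -c "
from h import *
st()
plan([.551,.036,.2600],-92.4,12)"
```

```text
t 2.73 p [531.  302.8 153.9] rot [ 1.7992e+02  2.0000e-02 -2.3970e+01] F [ 1.   1.3 -1.1] w 60.0 q6 0.31
n 12 row [20.42, 11.97, -8.83] [0.01, -0.0, 5.7] norm 25.3
```

Emit:
{"name": "arm_command", "arguments": {
  "motion": [
    [[20.4,12,-8.8],[0,0,5.7],0.5],
    [[20.4,12,-8.8],[0,0,5.7],0.5],
    [[20.4,12,-8.8],[0,0,5.7],0.5],
    [[20.4,12,-8.8],[0,0,5.7],0.5],
    [[20.4,12,-8.8],[0,0,5.7],0.5],
    [[20.4,12,-8.8],[0,0,5.7],0.5],
    [[20.4,12,-8.8],[0,0,5.7],0.5],
    [[20.4,12,-8.8],[0,0,5.7],0.5],
    [[20.4,12,-8.8],[0,0,5.7],0.5],
    [[20.4,12,-8.8],[0,0,5.7],0.5],
    [[20.4,12,-8.8],[0,0,5.7],0.5],
    [[20.4,12,-8.8],[0,0,5.7],0.5],
    [[0,0,0],[0,0,0],0.5],
    [[0,0,0],[0,0,0],0.5],
    [[0,0,0],[0,0,0],0.5]
  ]
}}

```text
t: 3.98
eef_pos: [0.551, 0.0365, 0.2584]
ee_rot: [-3.141, 0.001, -1.612]
force: [0.5, 0.1, -2.0]
width: 0.06
```

Run:
```python
from h import *
im,W=wrist('w2.png');h,s,v=hsv(im)
m=(s<60)&(v>130)
rects(im,W,m,.070,1500)
```

```text
t 3.98 p [551.   36.5 258.4] rot [-1.7994e+02  4.0000e-02 -9.2340e+01] F [ 0.5  0.1 -2. ] w 60.0 q6 -0.46
rect c [557.6 218.5] size [ 35.2 128.7] ang 87.74 px [259. 329.] bb [197. 317.] [312. 343.]
rect c [552.5  92. ] size [139.  128.6] ang 87.73 px [254. 215.] bb [188. 159.] [321. 286.]
rect c [740.3 -59.2] size [52.6 62.7] ang 75.07 px [30. 68.] bb [ 0. 41.] [ 72. 101.]
rect c [551.  -46.3] size [99.8 60.2] ang 86.88 px [251.  76.] bb [215.  21.] [285. 139.]
```

View pics/w2.png

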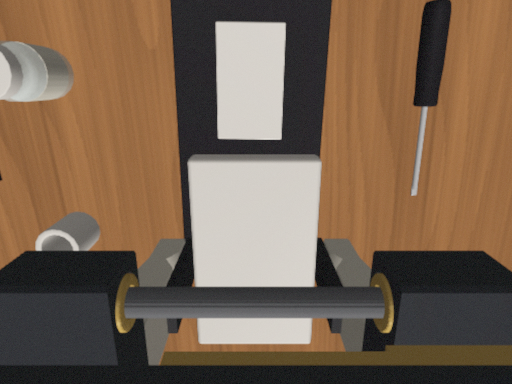

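The view shows the pad at (250,80) clear ahead, and the held plate with its front edge near row 160. I'll fit the edges of both to get the relative offset.

Run:
```python
from h import *
im=cv2.imread('pics/w2.png');W=dict(arm.camera_info('wrist'));s=st()
T=np.eye(4);T[:3,:3]=Ro.from_euler('xyz',s['ee_rot']).as_matrix();T[:3,3]=s['eef_pos'];W['view']=np.linalg.inv(T@W['tool_from_camera'])
g=cv2.cvtColor(im,cv2.COLOR_BGR2GRAY).astype(float)
print('front col profile',g[148:172,230:280].mean(1).round().astype(int), )
def cross(prof,th):  # first subpixel crossing upward
    i=np.where((prof[:-1]<th)&(prof[1:]>=th))[0][0];return i+(th-prof[i])/(prof[i+1]-prof[i])
th=125
L=[(cross(g[r,195:250],th)+195,r) for r in range(30,130,4)];Rr=[(310-cross(g[r,310:255:-1],th),r) for r in range(30,130,4)]
Tp=[(c,5+cross(g[5:60,c],th)) for c in range(224,280,3)];B=[(c,149-cross(g[149:100:-1,c],th)) for c in range(224,280,3)]
o=np.array([.551,-.0463])
for deg in(1,2,3):
    def hit(uv):
        O,d=ray(W,uv);t=np.tan(np.radians(deg)); # z=.072-(y+.121)*t
        k=(.072-(O[1]+.121)*t-O[2])/(d[2]+d[1]*t);return ((O+k*d)*1000)[:2]
    out=[]
    for E in(L,Rr,Tp,B):
        P=np.array([hit(p) for p in E]);vx,vy,x,y=cv2.fitLine(P.astype('f4'),cv2.DIST_HUBER,0,.01,.01).ravel();out.append((np.array([vx,vy]),np.array([x,y])))
    ix=lambda a,b:a[1]+a[0]*np.linalg.solve(np.c_[a[0],-b[0]],b[1]-a[1])[0]
    C=[ix(a,b) for a in out[:2] for b in out[2:]]
    print(deg,'ctr',np.mean(C,0).round(1),'angs',[round(np.degrees(np.arctan2(*l[0][::-1]))%180,2) for l in out],'len',np.linalg.norm(C[0]-C[1]).round(1),np.linalg.norm(C[0]-C[2]).round(1))
# held plate lateral edges
zt=s['eef_pos'][2]-.0135
for r in(175,200,225):
    a=185+cross(g[r,178:215],110)-7; b=330-cross(g[r,330:290:-1],110);A=onz(W,(a,r),zt)*1000;Bb=onz(W,(b,r),zt)*1000
    print(r,round(a,1),round(b,1),((A+Bb)/2)[:2].round(1),np.linalg.norm(A-Bb).round(1))
for v in(154,156,163): print(v,(onz(W,(254,v),zt)*1000).round(1))
print((onz(W,(254,154.5),zt-.012)*1000).round(1))
```

```text
t 4.03 p [551.1  36.9 257.9] rot [-1.7998e+02  2.0000e-02 -9.2310e+01] F [ 0.  -0.5 -1.9] w 59.7 q6 -0.46
front col profile [ 39  40  39  40  39  39  83 107 108 110 115 123 142 167 189 203 207 207
 207 207 207 207 207 207]
1 ctr [550.9 -45.9] angs [np.float32(86.86), np.float32(86.93), np.float32(176.89), np.float32(176.79)] len 99.4 59.7
2 ctr [550.9 -45.8] angs [np.float32(86.75), np.float32(87.01), np.float32(176.9), np.float32(176.78)] len 99.8 59.7
3 ctr [550.9 -45.7] angs [np.float32(86.65), np.float32(87.09), np.float32(176.91), np.float32(176.77)] len 100.2 59.8Traceback (most recent call last):
  File "<stdin>", line 25, in <module>
  File "<stdin>", line 7, in cross
IndexError: index 0 is out of bounds for axis 0 with size 0
```

Run:
```python
from h import *
im=cv2.imread('pics/w2.png');W=dict(arm.camera_info('wrist'));s=arm.get_state()
T=np.eye(4);T[:3,:3]=Ro.from_euler('xyz',s['ee_rot']).as_matrix();T[:3,3]=s['eef_pos'];M=np.array(W['tool_from_camera']);W['view']=np.linalg.inv(M)
g=cv2.cvtColor(im,cv2.COLOR_BGR2GRAY).astype(float)
# tool-frame: top face at z=+.0135, underside at .0255
print('top front edge x', [(onz(W,(254,v),.0135)*1000).round(1)[:2] for v in(159.5,160.5,161.5)],'bottom front',(onz(W,(254,153.8),.0255)*1000).round(1)[:2])
for r in(175,200,225):
    print(r,g[r,180:200].astype(int),g[r,308:330].astype(int))
```

```text
top front edge x [array([50.9,  0.8]), array([50.5,  0.8]), array([50. ,  0.8])] bottom front [51.1  0.8]
175 [ 89  36  43  38  37  41  39  41 139 179 191 203 207 207 207 207 207 206
 207 206] [207 207 208 208 207 208 207 207 208 206 201 197 172 128 126 123 121 122
 122 121 122 123]
200 [117  96  54  37  35  42  39  38  35  84 153 185 198 205 207 207 206 207
 208 207] [209 208 209 207 208 210 209 208 206 199 188 157 121 123 122 119 118 123
 118 122 122 116]
225 [113 115 104  72  30  41  37  36  40  39  43 139 181 194 204 208 207 207
 205 207] [208 209 209 209 210 208 208 203 199 171 119 119 120 120 119 119 121 121
 117 119 117 113]
```

Run:
```python
from h import *
s=st();tl=Ro.from_euler('x',-2,degrees=True)
R=(tl*Ro.from_euler('xyz',[180,0,-93.1],degrees=True)).as_matrix()
p=np.array([.5509,-.0459,.0694])
for dz,n in((.035,10),(.002,5)):
    q=p+R@np.array([-.9,-.9,-25.5])/1000+[0,0,dz];print(q.round(4));plan(q,-93.1,n,tl)
```

```text
t 4.03 p [551.1  36.9 257.9] rot [-1.7998e+02  2.0000e-02 -9.2310e+01] F [ 0.  -0.5 -1.9] w 59.7 q6 -0.46
[ 0.5518 -0.0442  0.1299]
n 10 row [7.89, -0.44, 12.93] [0.01, 0.2, 0.08] norm 15.2
[ 0.5518 -0.0442  0.0969]
n 5 row [15.74, -0.87, 32.43] [0.02, 0.4, 0.16] norm 36.1
```

Emit:
{"name": "arm_command", "arguments": {
  "motion": [
    [[7.9,-0.44,12.9],[0,0.2,0.08],0.5],
    [[7.9,-0.44,12.9],[0,0.2,0.08],0.5],
    [[7.9,-0.44,12.9],[0,0.2,0.08],0.5],
    [[7.9,-0.44,12.9],[0,0.2,0.08],0.5],
    [[7.9,-0.44,12.9],[0,0.2,0.08],0.5],
    [[7.9,-0.44,12.9],[0,0.2,0.08],0.5],
    [[7.9,-0.44,12.9],[0,0.2,0.08],0.5],
    [[7.9,-0.44,12.9],[0,0.2,0.08],0.5],
    [[7.9,-0.44,12.9],[0,0.2,0.08],0.5],
    [[7.9,-0.44,12.9],[0,0.2,0.08],0.5],
    [[0,0,0],[0,0,0],0.5],
    [[0,0,0],[0,0,0],0.5],
    [[0,0,0],[0,0,0],0.5]
  ]
}}

```text
t: 5.12
eef_pos: [0.5523, -0.0439, 0.1302]
ee_rot: [-3.141, -0.035, -1.625]
force: [0.1, 0.1, -1.2]
width: 0.06
```

Run:
```python
from h import *
st();plan([.5518,-.0442,.0965],-93.1,8,Ro.from_euler('x',-2,degrees=True))
```

```text
t 5.12 p [552.3 -43.9 130.2] rot [-179.97   -2.    -93.11] F [ 0.1  0.1 -1.2] w 60.0 q6 -0.38
n 8 row [-0.1, 0.06, 4.22] [0.01, -0.0, -0.0] norm 4.2
```

Emit:
{"name": "arm_command", "arguments": {
  "motion": [
    [[-0.1,0.06,4.2],[0,0,0],0.5],
    [[-0.1,0.06,4.2],[0,0,0],0.5],
    [[-0.1,0.06,4.2],[0,0,0],0.5],
    [[-0.1,0.06,4.2],[0,0,0],0.5],
    [[-0.1,0.06,4.2],[0,0,0],0.5],
    [[-0.1,0.06,4.2],[0,0,0],0.5],
    [[-0.1,0.06,4.2],[0,0,0],0.5],
    [[-0.1,0.06,4.2],[0,0,0],0.5],
    [[0,0,0],[0,0,0],0.5],
    [[0,0,0],[0,0,0],0.5]
  ]
}}

```text
t: 5.95
eef_pos: [0.5511, -0.0449, 0.0959]
ee_rot: [3.142, -0.035, -1.626]
force: [-0.5, -0.4, -1.8]
width: 0.0599
```

Emit:
{"name": "arm_command", "arguments": {
  "motion": [
    [[0,0,0.8],[0,0,0],0.5],
    [[0,0,0.7],[0,0,0],0.5],
    [[0,0,0],[0,0,0],0.5]
  ]
}}

```text
t: 6.2
eef_pos: [0.5513, -0.0449, 0.0954]
ee_rot: [-3.141, -0.035, -1.626]
force: [-2.9, 0.7, 5.8]
width: 0.0599
```

Emit:
{"name": "arm_command", "arguments": {
  "motion": [
    [[0,0,0],[0,0,0],0.85],
    [[0,0,0],[0,0,0],0.85],
    [[0,0,0],[0,0,0],0.85],
    [[0,0,4],[0,0,0],0.85],
    [[0,0,4],[0,0,0],0.85],
    [[0,0,0],[0,0,0],0.85],
    [[0,0,0],[0,0,0],0.5],
    [[0,0,0],[0,0,0],0.5],
    [[0,0,0],[0,0,0],0.5],
    [[0,0,0],[0,0,0],0.5],
    [[0,0,0],[0,0,0],0.5]
  ],
  "newtons": 8
}}

```text
t: 7.12
eef_pos: [0.5518, -0.0451, 0.0869]
ee_rot: [-3.14, -0.035, -1.626]
force: [3.5, -0.5, -2.6]
width: 0.06
```

```bash
python3 -c "
from h import *
st()"
```

```text
t 7.12 p [551.8 -45.1  86.9] rot [-179.92   -1.99  -93.16] F [ 3.5 -0.5 -2.6] w 60.0 q6 -0.38
```

Emit:
{"name": "arm_command", "arguments": {
  "motion": [
    [[0,0,0],[0,0,0],0.95],
    [[0,0,0],[0,0,0],0.95],
    [[0,0,0],[0,0,0],0.95],
    [[0,0,-15],[0,0,0],0.95],
    [[-6,0,-25],[0,-0.5,0],0.95],
    [[-14,0,-25],[0,-0.5,0],0.95],
    [[-15,0,-25],[0,-0.5,0],0.95],
    [[-10,0,-20],[0,-0.5,0],0.95],
    [[0,0,0],[0,0,0],0.95],
    [[0,0,0],[0,0,0],0.95]
  ]
}}

```text
t: 7.95
eef_pos: [0.5542, 0.003, 0.1971]
ee_rot: [-3.139, 0.001, -1.625]
force: [-0.2, -0.1, -0.7]
width: 0.0831
```

Run:
```python
from h import *
im,W=wrist('w3.png');h,s,v=hsv(im)
m=(s<60)&(v>130)
rects(im,W,m,.082,1500)
cv2.imwrite('pics/w3c.png',cv2.resize(im[:260,150:360],None,fx=2.3,fy=2.3,interpolation=cv2.INTER_CUBIC))
```

```text
t 7.95 p [554.2   3.  197.1] rot [-1.7985e+02  7.0000e-02 -9.3130e+01] F [-0.2 -0.1 -0.7] w 83.1 q6 -0.41
rect c [550.4 -46.8] size [98.3 59.9] ang 86.9 px [258. 125.] bb [211.  58.] [299. 196.]
```

View pics/w3c.png

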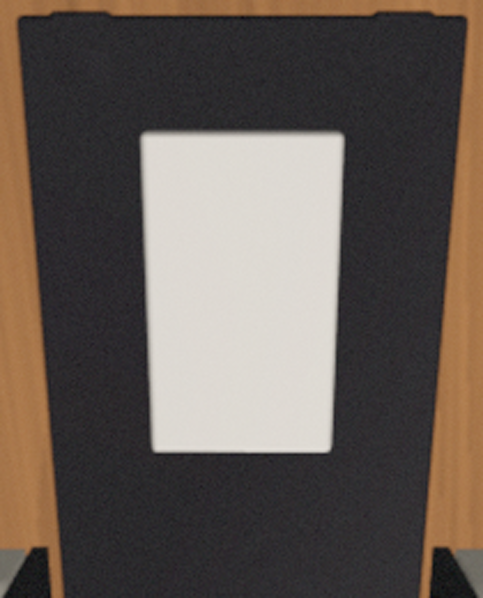

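The crop shows the plate square on the pad with its edges parallel. By measurement it may lie about 1 mm towards the hinge. I'll true it by pushing its hinge-side end flush with the pad, using the fingertips on both end faces.

Run:
```python
from h import *
st();tl=Ro.from_euler('x',-1.6,degrees=True);plan([.5478,-.1125,.130],-93.1,6,tl)
```

```text
t 8.0 p [553.4   2.5 195.8] rot [-1.7998e+02  2.0000e-02 -9.3150e+01] F [-0.2  0.1 -1.4] w 83.0 q6 -0.41
n 6 row [19.06, -0.1, 11.18] [0.01, 0.27, -0.01] norm 22.1
```

Emit:
{"name": "arm_command", "arguments": {
  "motion": [
    [[19.1,-0.1,11.2],[0,0.27,0],0.34],
    [[19.1,-0.1,11.2],[0,0.27,0],0.34],
    [[19.1,-0.1,11.2],[0,0.27,0],0.34],
    [[19.1,-0.1,11.2],[0,0.27,0],0.34],
    [[19.1,-0.1,11.2],[0,0.27,0],0.34],
    [[19.1,-0.1,11.2],[0,0.27,0],0.34],
    [[0,0,0],[0,0,0],0.34],
    [[0,0,14],[0,0,0],0.34],
    [[0,0,15],[0,0,0],0.34],
    [[0,0,14],[0,0,0],0.34],
    [[0,0,0],[0,0,0],0.34],
    [[0,0,0],[0,0,0],0.34]
  ]
}}

```text
t: 9.0
eef_pos: [0.5469, -0.1143, 0.0858]
ee_rot: [3.139, -0.029, -1.626]
force: [-0.1, 0.5, -0.3]
width: 0.0305
```

Emit:
{"name": "arm_command", "arguments": {
  "motion": [
    [[-1,0,0],[0,0,0],0.34],
    [[-1,0,0],[0,0,0],0.34],
    [[-1,0,0],[0,0,0],0.34],
    [[-1,0,0],[0,0,0],0.34],
    [[0,0,0],[0,0,0],0.34]
  ]
}}

```text
t: 9.42
eef_pos: [0.5485, -0.1098, 0.0874]
ee_rot: [-3.14, -0.028, -1.626]
force: [-0.4, -0.8, 0.4]
width: 0.0304
```

Emit:
{"name": "arm_command", "arguments": {
  "motion": [
    [[-0.8,0,0],[0,0,0],0.34],
    [[-0.8,0,0],[0,0,0],0.34],
    [[-0.8,0,0],[0,0,0],0.34],
    [[-0.6,0,0],[0,0,0],0.34],
    [[0,0,0],[0,0,0],0.34]
  ]
}}

```text
t: 9.83
eef_pos: [0.5484, -0.1072, 0.0868]
ee_rot: [-3.141, -0.029, -1.626]
force: [0.6, -1.4, 0.5]
width: 0.0294
```

Emit:
{"name": "arm_command", "arguments": {
  "motion": [
    [[-0.7,0,0],[0,0,0],0.34],
    [[-0.7,0,0],[0,0,0],0.34],
    [[0,0,0],[0,0,0],0.34]
  ]
}}

```text
t: 10.08
eef_pos: [0.5484, -0.1069, 0.0868]
ee_rot: [3.141, -0.03, -1.626]
force: [1.0, -9.0, 0.2]
width: 0.0301
```

Emit:
{"name": "arm_command", "arguments": {
  "motion": [
    [[4,0,0],[0,0,0],0.34],
    [[0,0,-20],[0,-0.2,0],0.34],
    [[-20,0,-30],[0,-0.4,0],0.34],
    [[-30,0,-30],[0,-0.5,0],0.34],
    [[-32,0,-30],[0,-0.5,0],0.34],
    [[-32,0,0],[0,0,0],0.34],
    [[0,0,0],[0,0,0],0.34],
    [[0,0,0],[0,0,0],0.34]
  ]
}}

```text
t: 10.75
eef_pos: [0.5546, 0.0057, 0.194]
ee_rot: [-3.14, 0.001, -1.624]
force: [-0.4, 0.5, -0.7]
width: 0.0302
```

Run:
```python
from h import *
im,W=wrist('w4.png');h,s,v=hsv(im)
m=(s<60)&(v>130)
rects(im,W,m,.082,1500)
plan([.515,-.305+.0,.17],-165.1,13)
```

```text
t 10.75 p [554.6   5.7 194. ] rot [-1.7993e+02  4.0000e-02 -9.3030e+01] F [-0.4  0.5 -0.7] w 30.2 q6 -0.42
rect c [550.5 -46.1] size [98.7 60. ] ang 87.0 px [258. 125.] bb [211.  54.] [300. 195.]
n 13 row [22.42, -12.48, 1.8] [-0.0, 0.0, 5.54] norm 25.7
```

Contact with the pad end at 9 N. The plate is now at (550.5,-46.1), against the pad's (550.9,-45.9). Next, the level.

Emit:
{"name": "arm_command", "arguments": {
  "motion": [
    [[22.4,-12.5,1.8],[0,0,5.54],0.7],
    [[22.4,-12.5,1.8],[0,0,5.54],0.7],
    [[22.4,-12.5,1.8],[0,0,5.54],0.7],
    [[22.4,-12.5,1.8],[0,0,5.54],0.7],
    [[22.4,-12.5,1.8],[0,0,5.54],0.7],
    [[22.4,-12.5,1.8],[0,0,5.54],0.7],
    [[22.4,-12.5,1.8],[0,0,5.54],0.7],
    [[22.4,-12.5,1.8],[0,0,5.54],0.7],
    [[22.4,-12.5,1.8],[0,0,5.54],0.7],
    [[22.4,-12.5,1.8],[0,0,5.54],0.7],
    [[22.4,-12.5,1.8],[0,0,5.54],0.7],
    [[22.4,-12.5,1.8],[0,0,5.54],0.7],
    [[22.4,-12.5,1.8],[0,0,5.54],0.7],
    [[0,0,0],[0,0,0],0.7],
    [[0,0,0],[0,0,0],0.7],
    [[0,0,0],[0,0,0],0.7]
  ]
}}

```text
t: 12.13
eef_pos: [0.5145, -0.3063, 0.1697]
ee_rot: [-3.142, -0.001, -2.884]
force: [0.5, 0.6, 0.4]
width: 0.0608
```

Run:
```python
from h import *
im,W=wrist('w5.png');h,s,v=hsv(im)
m=(s<60)&(v>120)|((h>40)&(h<95)&(s>50))
rects(im,W,m,.034,1000)
print('green');rects(im,W,(h>40)&(h<95)&(s>70)&(v>60),.034,60)
print('dark');rects(im,W,(v<50),.035,100)
```

```text
t 12.13 p [ 514.5 -306.3  169.7] rot [-1.8000e+02 -3.0000e-02 -1.6522e+02] F [0.5 0.6 0.4] w 60.8 q6 -1.1
rect c [ 681.1 -340.4] size [55.7 60.6] ang 14.84 px [178. 338.] bb [141. 318.] [205. 366.]
rect c [ 516.4 -306.5] size [130.5  26.5] ang 14.91 px [252. 208.] bb [236. 111.] [269. 263.]
green
rect c [ 563.1 -293.6] size [23.8 11.4] ang 15.12 px [255. 246.] bb [247. 233.] [260. 258.]
rect c [ 532.  -302.2] size [22.3 11.8] ang 14.83 px [251. 212.] bb [246. 198.] [260. 223.]
dark
rect c [ 696.4 -256.4] size [ 23.5 508.3] ang 14.84 px [144. 367.] bb [  0. 364.] [511. 383.]
rect c [ 630.5 -449.7] size [ 41.  120.6] ang 14.83 px [ 57. 277.] bb [  0. 251.] [129. 292.]
rect c [ 566.9 -229.6] size [56.  20.8] ang 39.54 px [329. 269.] bb [315. 238.] [344. 289.]
rect c [ 597.5 -346.2] size [20.2 55.1] ang 79.4 px [182. 269.] bb [164. 238.] [193. 291.]
rect c [ 549.5 -139.6] size [116.9 164.9] ang 46.42 px [443. 269.] bb [365. 194.] [511. 350.]
rect c [ 506.7 -309.2] size [27.9 20.2] ang 15.37 px [251. 185.] bb [240. 164.] [265. 197.]
rect c [ 414.9 -439.3] size [17.1 48.1] ang 14.81 px [109.  12.] bb [71.  0.] [140.  27.]
```

View pics/w5.png

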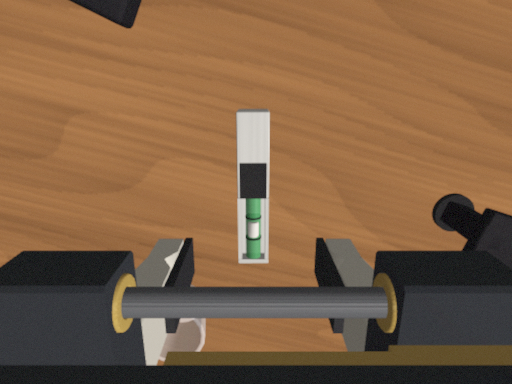

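The level is at (253,187) in the image, with the vial end near the bottom and the thumb rest at (252,181). It measures 130.5x26.5 mm, as expected.

```bash
python3 -c "
from h import *
plan([.5160,-.3065,.030],-165.1,8)"
```

```text
n 8 row [-0.1, -0.12, 17.48] [-0.0, -0.0, -0.01] norm 17.5
```

Emit:
{"name": "arm_command", "arguments": {
  "motion": [
    [[-0.1,-0.1,17.5],[0,0,0],0.7],
    [[-0.1,-0.1,17.5],[0,0,0],0.7],
    [[-0.1,-0.1,17.5],[0,0,0],0.7],
    [[-0.1,-0.1,17.5],[0,0,0],0.7],
    [[-0.1,-0.1,17.5],[0,0,0],0.7],
    [[-0.1,-0.1,17.5],[0,0,0],0.7],
    [[-0.1,-0.1,17.5],[0,0,0],0.7],
    [[-0.1,-0.1,17.5],[0,0,0],0.7],
    [[0,0,0],[0,0,0],0.15],
    [[0,0,0],[0,0,0],0.15],
    [[0,0,0],[0,0,0],0.15],
    [[0,0,0],[0,0,0],0.15],
    [[0,0,0],[0,0,0],0.15],
    [[0,0,0],[0,0,0],0.15],
    [[0,0,0],[0,0,0],0.15]
  ],
  "newtons": 20
}}

```text
t: 13.43
eef_pos: [0.5168, -0.3063, 0.0312]
ee_rot: [-3.14, 0.002, -2.883]
force: [0.4, 0.5, 4.2]
width: 0.0257
```

Emit:
{"name": "arm_command", "arguments": {
  "motion": [
    [[0,0,-12],[0,0,0],0.15],
    [[0,0,-30],[0,0,0],0.15],
    [[0,0,-35],[0,0,0],0.15],
    [[0,0,-35],[0,0,0],0.15],
    [[0,0,-30],[0,0,0],0.15]
  ]
}}

```text
t: 13.85
eef_pos: [0.5159, -0.306, 0.1743]
ee_rot: [-3.141, 0.001, -2.883]
force: [0.6, -0.7, -2.0]
width: 0.026
```

```bash
python3 -c "
from h import *
s=st()
tl=Ro.from_euler('x',-1.6,degrees=True)
R=(tl*Ro.from_euler('xyz',[180,0,-93.1],degrees=True)).as_matrix()
c=np.array([.5513,-.0457,.0819]); q=c+R@np.array([0,0,-.030])
print(q); plan(q+[0,0,.04],-93.1,14,tl)"
```

```text
t 13.85 p [ 515.9 -306.   174.3] rot [-1.7997e+02  3.0000e-02 -1.6519e+02] F [ 0.6 -0.7 -2. ] w 26.0 q6 -1.1
[ 0.5513     -0.04486235  0.1118883 ]
n 14 row [-16.7, 11.26, 1.35] [0.07, 0.1, -5.15] norm 20.2
```

Emit:
{"name": "arm_command", "arguments": {
  "motion": [
    [[-16.7,11.26,1.35],[0.07,0.1,-5.15],0.15],
    [[-16.7,11.26,1.35],[0.07,0.1,-5.15],0.15],
    [[-16.7,11.26,1.35],[0.07,0.1,-5.15],0.15],
    [[-16.7,11.26,1.35],[0.07,0.1,-5.15],0.15],
    [[-16.7,11.26,1.35],[0.07,0.1,-5.15],0.15],
    [[-16.7,11.26,1.35],[0.07,0.1,-5.15],0.15],
    [[-16.7,11.26,1.35],[0.07,0.1,-5.15],0.15],
    [[-16.7,11.26,1.35],[0.07,0.1,-5.15],0.15],
    [[-16.7,11.26,1.35],[0.07,0.1,-5.15],0.15],
    [[-16.7,11.26,1.35],[0.07,0.1,-5.15],0.15],
    [[-16.7,11.26,1.35],[0.07,0.1,-5.15],0.15],
    [[-16.7,11.26,1.35],[0.07,0.1,-5.15],0.15],
    [[-16.7,11.26,1.35],[0.07,0.1,-5.15],0.15],
    [[-16.7,11.26,1.35],[0.07,0.1,-5.15],0.15],
    [[0,0,0],[0,0,0],0.15],
    [[0,0,0],[0,0,0],0.15],
    [[0,0,0],[0,0,0],0.15]
  ]
}}

```text
t: 15.27
eef_pos: [0.5514, -0.0449, 0.1497]
ee_rot: [3.141, -0.028, -1.625]
force: [-0.3, 0.2, -1.8]
width: 0.0261
```

```bash
python3 -c "
from h import *
s=st();tl=Ro.from_euler('x',-1.6,degrees=True)
plan([.5513,-.0449,.1145],-93.1,8,tl)"
```

```text
t 15.27 p [551.4 -44.9 149.7] rot [179.98  -1.62 -93.12] F [-0.3  0.2 -1.8] w 26.1 q6 -0.37
n 8 row [-0.13, 0.02, 4.4] [0.01, -0.0, -0.0] norm 4.4
```

Emit:
{"name": "arm_command", "arguments": {
  "motion": [
    [[-0.1,0,4.4],[0,0,0],0.15],
    [[-0.1,0,4.4],[0,0,0],0.15],
    [[-0.1,0,4.4],[0,0,0],0.15],
    [[-0.1,0,4.4],[0,0,0],0.15],
    [[-0.1,0,4.4],[0,0,0],0.15],
    [[-0.1,0,4.4],[0,0,0],0.15],
    [[-0.1,0,4.4],[0,0,0],0.15],
    [[-0.1,0,4.4],[0,0,0],0.15],
    [[0,0,0],[0,0,0],0.15],
    [[0,0,0],[0,0,0],0.15]
  ]
}}

```text
t: 16.1
eef_pos: [0.5514, -0.0451, 0.1143]
ee_rot: [3.141, -0.028, -1.625]
force: [-0.4, -1.0, -1.9]
width: 0.026
```

Emit:
{"name": "arm_command", "arguments": {
  "motion": [
    [[0,0,0.8],[0,0,0],0.15],
    [[0,0,0.7],[0,0,0],0.15],
    [[0,0,0],[0,0,0],0.15]
  ]
}}

```text
t: 16.35
eef_pos: [0.5516, -0.0451, 0.1135]
ee_rot: [-3.141, -0.028, -1.624]
force: [-1.5, 1.0, 1.7]
width: 0.026
```

Emit:
{"name": "arm_command", "arguments": {
  "motion": [
    [[0,0,0.5],[0,0,0],0.15],
    [[0,0,0],[0,0,0],0.15],
    [[0,0,0],[0,0,0],0.5],
    [[0,0,0],[0,0,0],0.5],
    [[0,0,0],[0,0,0],0.5],
    [[0,0,0],[0,0,0],0.5],
    [[0,0,-12],[0,0,0],0.5],
    [[0,0,-25],[0,0,0],0.5],
    [[0,0,-30],[0,0,0],0.5],
    [[-20,0,-30],[0,-0.4,0],0.5],
    [[-27,0,-30],[0,-0.4,0],0.5],
    [[-27,0,-10],[0,-0.4,0],0.5],
    [[-27,0,0],[0,-0.4,0],0.5],
    [[-27,0,0],[0,0,0],0.5],
    [[0,0,0],[0,0,0],0.5],
    [[0,0,0],[0,0,0],0.5],
    [[0,0,0],[0,0,0],0.5]
  ]
}}

```text
t: 17.77
eef_pos: [0.5584, 0.0861, 0.2474]
ee_rot: [3.141, -0.001, -1.624]
force: [-0.2, 0.1, 0.0]
width: 0.0437
```

Run:
```python
from h import *
im,W=wrist('w6.png');h,s,v=hsv(im)
rects(im,W,(s<60)&(v>110),.118,150)
print('green');rects(im,W,(h>40)&(h<95)&(s>70)&(v>60),.118,40)
```

```text
t 17.77 p [558.4  86.1 247.4] rot [ 1.7996e+02 -4.0000e-02 -9.3040e+01] F [-0.2  0.1  0. ] w 43.7 q6 -0.55
rect c [335.3 239.5] size [16.9 67.5] ang 9.71 px [504. 334.] bb [492. 308.] [511. 364.]
rect c [564.4 218.9] size [ 48.5 177.7] ang 86.96 px [238. 317.] bb [156. 307.] [352. 351.]
rect c [791.4 214.6] size [65.2 26.8] ang 83.14 px [ 19. 335.] bb [  0. 307.] [ 28. 365.]
rect c [496.9 152.6] size [24.6 52.6] ang 15.66 px [325. 261.] bb [307. 239.] [343. 286.]
rect c [624.7 146. ] size [53.  24.5] ang 67.72 px [184. 260.] bb [165. 239.] [201. 286.]
rect c [557.   91.1] size [26.3 42.1] ang 75.37 px [255. 199.] bb [228. 181.] [279. 216.]
rect c [715.8  89.7] size [62.3 38.3] ang 23.45 px [ 58. 203.] bb [ 25. 177.] [ 94. 233.]
rect c [419.6  25.1] size [72.1  5.1] ang 88.61 px [435. 100.] bb [426.  52.] [444. 152.]
rect c [552.5 -15.3] size [71.1 53.1] ang 86.97 px [254.  52.] bb [215.   0.] [292. 107.]
rect c [707.6 -43.2] size [31.6 46.1] ang 87.0 px [44. 31.] bb [0. 0.] [62. 50.]
green
rect c [553.7   6.7] size [16.9 11. ] ang 87.35 px [251.  86.] bb [246.  76.] [261. 100.]
rect c [552.4 -11.8] size [17.5 11.4] ang 86.59 px [255.  58.] bb [246.  48.] [262.  74.]
rect c [551.7 -30.5] size [17.3 10.6] ang 87.0 px [254.  31.] bb [246.  19.] [261.  46.]
```

View pics/w6.png

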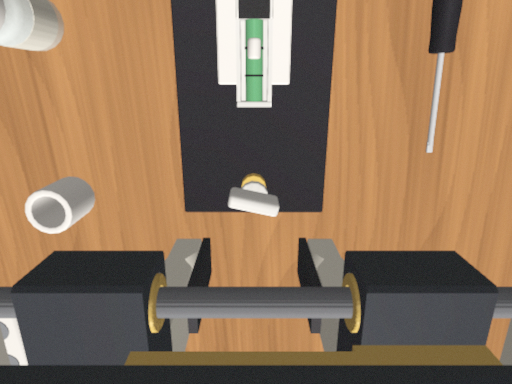

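The pic shows the level on the pile, vial towards the foot. The bubble is at (254,48), with the lines at rows ~47 and ~76, so it sits off-centre towards the hinge (the foot end is low). The wing bar is at (254,201), turned about 14° in the image. I'll measure both.

```bash
cat >> h.py <<'E'
def bubble(im,W,c0,c1,r0,r1,z=.118,flip=False):
    """column strip through vial; prints line rows & bubble extents in metric along world"""
    hh,s,v=hsv(im);S=s[r0:r1,c0:c1].mean(1);V=v[r0:r1,c0:c1].mean(1);return S,V
E
python3 - <<'E'
from h import *
im=cv2.imread('pics/w6.png');W=dict(arm.camera_info('wrist'));s=st()
T=np.eye(4);T[:3,:3]=Ro.from_euler('xyz',s['ee_rot']).as_matrix();T[:3,3]=s['eef_pos'];W['view']=np.linalg.inv(T@W['tool_from_camera'])
S,V=bubble(im,W,251,258,15,106)
for i in range(0,91,1): print(i+15,int(S[i]),int(V[i]),end=' | ')
h,sa,v=hsv(im);m=((sa<60)&(v>110)).astype('u1');m[:178]=0;m[222:]=0;m[:,:220]=0;m[:,290:]=0
print()
E0=[]
for c in range(228,281,3):
    r=np.where(m[:,c])[0]; 
    if len(r): print(c,r.min(),r.max(),v[r.min():r.max()+1:2,c]); E0.append((c,r.max()+.5))
P=np.array([onz(W,p,.12)[:2]*1000 for p in E0 if 236<p[0]<276]);print(P[[0,-1]],np.degrees(np.arctan2(*cv2.fitLine(P.astype('f4'),2,0,.01,.01).ravel()[1::-1])))
a=arm.grab_frame('wrist');S2,V2=bubble(cv2.cvtColor(a,cv2.COLOR_RGB2BGR),W,251,258,15,106);print(np.where(S2<60)[0]+15,np.where(S<60)[0]+15)
E
```

```text
t 17.82 p [558.4  85.7 247.5] rot [ 1.7996e+02 -4.0000e-02 -9.3090e+01] F [ 0.4 -0.3  0.7] w 43.7 q6 -0.55
15 7 62 | 16 7 62 | 17 8 66 | 18 61 140 | 19 78 182 | 20 89 192 | 21 90 193 | 22 88 193 | 23 89 193 | 24 89 193 | 25 88 193 | 26 89 193 | 27 89 193 | 28 89 192 | 29 89 192 | 30 89 192 | 31 88 192 | 32 89 192 | 33 89 192 | 34 89 192 | 35 87 193 | 36 89 192 | 37 51 185 | 38 13 203 | 39 12 230 | 40 11 239 | 41 11 243 | 42 11 243 | 43 11 244 | 44 10 244 | 45 11 245 | 46 11 245 | 47 11 246 | 48 11 246 | 49 11 247 | 50 11 247 | 51 11 247 | 52 11 247 | 53 11 248 | 54 10 248 | 55 10 250 | 56 9 252 | 57 8 254 | 58 13 238 | 59 43 206 | 60 90 192 | 61 90 191 | 62 90 191 | 63 91 190 | 64 90 191 | 65 90 191 | 66 90 191 | 67 91 191 | 68 91 190 | 69 89 191 | 70 90 191 | 71 90 191 | 72 90 191 | 73 91 188 | 74 90 150 | 75 16 58 | 76 91 143 | 77 90 185 | 78 89 191 | 79 89 190 | 80 90 191 | 81 90 191 | 82 91 191 | 83 91 191 | 84 91 191 | 85 90 191 | 86 90 190 | 87 90 190 | 88 90 190 | 89 91 190 | 90 91 190 | 91 90 190 | 92 91 190 | 93 91 190 | 94 91 190 | 95 91 189 | 96 91 190 | 97 91 190 | 98 91 
[... 844 characters left out ...]
138 142 172 221 237 246 248 251 226]
264 186 214 [165 205 234 233 133 134 133 137 157 208 232 243 247 247 238]
267 191 215 [133 176 135 135 137 140 167 215 233 244 247 249 235]
270 195 215 [130 138 136 137 153 202 231 241 245 247 244]
273 196 216 [131 136 136 141 160 210 233 243 246 248 235]
276 197 215 [127 134 135 141 170 218 237 241 240 224]
279 206 208 [129 126]
[[572.05518564  99.53994509]
 [543.12394736 107.18288371]] -14.464409
[ 15  16  17  18  19  38  39  40  41  42  43  44  45  46  47  48  49  50
  51  52  53  54  55  56  57  58  59  76 102 103 104 105] [ 15  16  17  37  38  39  40  41  42  43  44  45  46  47  48  49  50  51
  52  53  54  55  56  57  58  59  75 101 102 103 104 105]
```

Run:
```python
from h import *
W=dict(arm.camera_info('wrist'));s=st()
T=np.eye(4);T[:3,:3]=Ro.from_euler('xyz',s['ee_rot']).as_matrix();T[:3,3]=s['eef_pos'];W['view']=np.linalg.inv(T@W['tool_from_camera'])
print([(onz(W,p,.12)*1000).round(1)[:2] for p in((254,206.5),(254,201),(254,212.5),(229.5,200),(278,211))])
plan([.5592,.0990,.165],-14.5,13)
```

```text
t 17.87 p [558.4  85.5 247.5] rot [ 1.7996e+02 -4.0000e-02 -9.3110e+01] F [ 0.7 -0.8 -0. ] w 43.9 q6 -0.55
[array([558.2,  97.5]), array([557.9,  92.8]), array([558.5, 102.7]), array([577.6,  90.9]), array([538.9, 102.4])]
n 13 row [-0.91, -0.67, 6.35] [0.0, -0.0, -6.05] norm 6.4
```

Emit:
{"name": "arm_command", "arguments": {
  "motion": [
    [[-0.9,-0.6,6.35],[0,0,-6.05],0.5],
    [[-0.9,-0.6,6.35],[0,0,-6.05],0.5],
    [[-0.9,-0.6,6.35],[0,0,-6.05],0.5],
    [[-0.9,-0.6,6.35],[0,0,-6.05],0.5],
    [[-0.9,-0.6,6.35],[0,0,-6.05],0.5],
    [[-0.9,-0.6,6.35],[0,0,-6.05],0.5],
    [[-0.9,-0.6,6.35],[0,0,-6.05],0.5],
    [[-0.9,-0.6,6.35],[0,0,-6.05],0.5],
    [[-0.9,-0.6,6.35],[0,0,-6.05],0.5],
    [[-0.9,-0.6,6.35],[0,0,-6.05],0.5],
    [[-0.9,-0.6,6.35],[0,0,-6.05],0.5],
    [[-0.9,-0.6,6.35],[0,0,-6.05],0.5],
    [[-0.9,-0.6,6.35],[0,0,-6.05],0.5],
    [[0,0,0],[0,0,0],0.5],
    [[0,0,0],[0,0,0],0.5]
  ]
}}

```text
t: 19.12
eef_pos: [0.5585, 0.0983, 0.165]
ee_rot: [3.141, 0.001, -0.256]
force: [0.5, 0.6, 0.4]
width: 0.0439
```

```bash
python3 -c "
from h import *
s=st();plan([.559,.098,.111],-14.5,6)"
```

```text
t 19.12 p [558.5  98.3 165. ] rot [ 1.7994e+02  4.0000e-02 -1.4670e+01] F [0.5 0.6 0.4] w 43.9 q6 0.8
n 6 row [0.09, 0.02, 9.0] [0.01, 0.01, -0.03] norm 9.0
```

Emit:
{"name": "arm_command", "arguments": {
  "motion": [
    [[0.1,0,9],[0,0,0],0.5],
    [[0.1,0,9],[0,0,0],0.5],
    [[0.1,0,9],[0,0,0],0.5],
    [[0.1,0,9],[0,0,0],0.5],
    [[0.1,0,9],[0,0,0],0.5],
    [[0.1,0,9],[0,0,0],0.5],
    [[0,0,0],[0,0,0],0],
    [[0,0,0],[0,0,0],0],
    [[0,0,0],[0,0,0],0],
    [[0,0,0],[0,0,0],0],
    [[0,0,0],[0,0,0],0],
    [[0,0,0],[0,0,0],0],
    [[0,0,0],[0,0,0],0]
  ],
  "newtons": 10
}}

```text
t: 20.2
eef_pos: [0.5591, 0.0982, 0.1114]
ee_rot: [3.14, 0.0, -0.252]
force: [1.7, -3.5, -1.8]
width: 0.0253
```

```bash
python3 -c "
from h import *
s=st();print(s['moment'])"
```

```text
t 20.2 p [559.1  98.2 111.4] rot [ 1.7993e+02  1.0000e-02 -1.4440e+01] F [ 1.7 -3.5 -1.8] w 25.3 q6 0.8
[-1.96074976 -0.42218267  0.03936667]
```

Emit:
{"name": "arm_command", "arguments": {
  "motion": [
    [[0,0,0],[0,0,0],0],
    [[0,0,0],[0,0,0],0],
    [[0,0,0],[0,0,0],0]
  ]
}}

```text
t: 20.45
eef_pos: [0.5591, 0.0982, 0.1114]
ee_rot: [3.14, 0.0, -0.252]
force: [0.2, -4.9, -1.5]
width: 0.0251
```

```bash
python3 -c "
from h import *
s=st();print(s['moment']);im,W=wrist('w7.png')"
```

```text
t 20.45 p [559.1  98.2 111.4] rot [ 1.7993e+02  1.0000e-02 -1.4440e+01] F [ 0.2 -4.9 -1.5] w 25.1 q6 0.8
[-1.93172705 -0.38034786  0.06173858]
t 20.45 p [559.1  98.2 111.4] rot [ 1.7993e+02  1.0000e-02 -1.4440e+01] F [ 0.2 -4.9 -1.5] w 25.1 q6 0.8
```

View pics/w7.png

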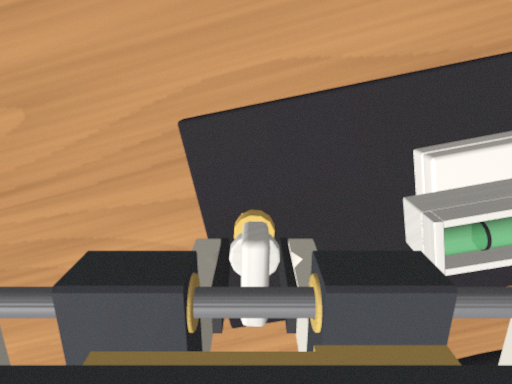

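The picture shows the jaws aligned with the wing bar, but the tips are closing on the round hub under it (25 mm wide, about (254,255)). I'll open, raise 8 mm and close again.

Emit:
{"name": "arm_command", "arguments": {
  "motion": [
    [[0,0,0],[0,0,0],0.45],
    [[0,0,0],[0,0,0],0.45],
    [[0,0,0],[0,0,0],0.45],
    [[0,0,-4],[0,0,0],0.45],
    [[0,0.4,-4],[0,0,0],0.45],
    [[0,0,0],[0,0,0],0.45],
    [[0,0,0],[0,0,0],0],
    [[0,0,0],[0,0,0],0],
    [[0,0,0],[0,0,0],0],
    [[0,0,0],[0,0,0],0],
    [[0,0,0],[0,0,0],0],
    [[0,0,0],[0,0,0],0],
    [[0,0,0],[0,0,0],0]
  ],
  "newtons": 10
}}

```text
t: 21.58
eef_pos: [0.5589, 0.0982, 0.119]
ee_rot: [3.141, 0.001, -0.252]
force: [-0.1, -3.2, 0.5]
width: 0.0119
```

```bash
python3 -c "
from h import *
s=st();print(s['moment'])"
```

```text
t 21.58 p [558.9  98.2 119. ] rot [ 1.7994e+02  3.0000e-02 -1.4440e+01] F [-0.1 -3.2  0.5] w 11.9 q6 0.8
[-0.95885671 -0.01232163 -0.03532633]
```

Emit:
{"name": "arm_command", "arguments": {
  "motion": [
    [[0,0.3,0],[0,0,0],0],
    [[0,0,0],[0,0,0],0],
    [[0,0,0],[0,0,2.4],0],
    [[0,0,0],[0,0,4],0],
    [[0,0,0],[0,0,4],0],
    [[0,0,0],[0,0,4],0],
    [[0,0,0],[0,0,4],0],
    [[0,0,0],[0,0,4],0],
    [[0,0,0],[0,0,4],0],
    [[0,0,0],[0,0,4],0],
    [[0,0,0],[0,0,4],0],
    [[0,0,0],[0,0,4],0],
    [[0,0,0],[0,0,4],0],
    [[0,0,0],[0,0,4],0],
    [[0,0,0],[0,0,4],0],
    [[0,0,0],[0,0,4],0],
    [[0,0,0],[0,0,4],0],
    [[0,0,0],[0,0,0],0],
    [[0,0,0],[0,0,0],0]
  ],
  "newtons": 40
}}

```text
t: 23.17
eef_pos: [0.5594, 0.0987, 0.119]
ee_rot: [-3.141, 0.0, -1.269]
force: [2.9, 0.5, -3.4]
width: 0.0118
```

```bash
python3 -c "
from h import *
s=st();print(s['moment'])"
```

```text
t 23.17 p [559.4  98.7 119. ] rot [-1.7997e+02  1.0000e-02 -7.2710e+01] F [ 2.9  0.5 -3.4] w 11.8 q6 -0.22
[ 0.191154   -0.97164085 -0.04622927]
```

Emit:
{"name": "arm_command", "arguments": {
  "motion": [
    [[0,0,0],[0,0,0],0.45],
    [[0,0,0],[0,0,0],0.45],
    [[0,0,0],[0,0,0],0.45],
    [[0,0,0],[0,0,0],0.45],
    [[0,0,-15],[0,0,0],0.45],
    [[0,0,-20],[0,0,0],0.45],
    [[0,0,-30],[0,0,5],0.45],
    [[0,0,-30],[0,0,5],0.45],
    [[5,0,-25],[0,0,5],0.45],
    [[10,0,-10],[0,0,5],0.45],
    [[0,0,0],[0,0,0],0.45],
    [[0,0,0],[0,0,0],0.45],
    [[0,0,0],[0,0,0],0.45],
    [[0,0,0],[0,0,0],0.45],
    [[0,0,0],[0,0,0],0.45]
  ]
}}

```text
t: 24.42
eef_pos: [0.5596, 0.0834, 0.248]
ee_rot: [3.14, -0.001, -1.619]
force: [-0.2, -0.4, 0.1]
width: 0.0396
```

```bash
cat >> h.py <<'E'
def vial(im,W):
    h,s,v=hsv(im);g=((h>40)&(h<95)&(s>70)&(v>60)).astype('u1')
    ys,xs=np.where(g);k=np.zeros_like(g)
    c=int(np.median(xs));print('col',c);return s[:,c-3:c+4].mean(1),v[:,c-3:c+4].mean(1),g
E
python3 - <<'E'
from h import *
im,W=wrist('w8.png');S,V,g=vial(im,W)
ys=np.where(g.any(1))[0];print(ys.min(),ys.max())
r=slice(max(ys.min()-3,0),ys.max()+4);print(r.start,'S',S[r].astype(int).tolist(),'V',V[r].astype(int).tolist())
h,s,v=hsv(im);rects(im,W,(s<60)&(v>120),.118,600)
cv2.imwrite('pics/w8c.png',cv2.resize(im[:230,150:360],None,fx=2.6,fy=2.6,interpolation=cv2.INTER_CUBIC))
E
```

```text
t 24.42 p [559.6  83.4 248. ] rot [ 1.7988e+02 -7.0000e-02 -9.2760e+01] F [-0.2 -0.4  0.1] w 39.6 q6 -0.54
col 256
21 103
18 S [9, 8, 60, 87, 89, 90, 88, 88, 88, 88, 88, 88, 89, 88, 88, 88, 89, 88, 88, 89, 90, 90, 90, 90, 91, 91, 90, 90, 90, 90, 92, 24, 94, 104, 55, 13, 12, 12, 11, 11, 11, 11, 11, 11, 11, 11, 11, 11, 11, 11, 11, 11, 11, 10, 10, 17, 88, 89, 90, 42, 87, 92, 91, 90, 92, 91, 91, 90, 91, 91, 91, 91, 91, 91, 92, 92, 92, 91, 91, 91, 91, 91, 91, 92, 94, 76, 11, 9, 9] V [61, 61, 106, 165, 187, 188, 190, 189, 189, 189, 189, 189, 188, 189, 190, 189, 189, 189, 189, 189, 189, 189, 188, 189, 188, 188, 189, 188, 189, 189, 151, 54, 116, 164, 173, 197, 223, 233, 237, 238, 239, 240, 240, 241, 241, 242, 242, 242, 243, 243, 244, 244, 246, 251, 252, 224, 187, 187, 155, 72, 122, 172, 186, 187, 186, 187, 187, 187, 187, 187, 186, 187, 187, 187, 186, 187, 186, 187, 186, 186, 186, 186, 186, 186, 184, 170, 209, 237, 235]
rect c [564.9 217.1] size [ 47.5 161.8] ang 87.19 px [260. 328.] bb [165. 308.] [343. 351.]
rect c [789.4 214. ] size [64.3 34.5] ang 85.56 px [ 27. 338.] bb [  0. 308.] [ 36. 365.]
rect c [502.9 149.5] size [23.  50.3] ang 13.52 px [319. 258.] bb [303. 239.] [335. 285.]
rect c [620.2 143.8] size [50.4 23.1] ang 70.43 px [189. 258.] bb [173. 239.] [205. 285.]
rect c [558.8  95.1] size [45.8 23.5] ang 86.57 px [255. 204.] bb [240. 178.] [269. 231.]
rect c [716.2  89.8] size [62.1 38.4] ang 22.0 px [ 57. 204.] bb [ 26. 178.] [ 95. 235.]
rect c [552.6 -17.4] size [72.9 53.3] ang 86.92 px [255.  65.] bb [218.   0.] [294. 109.]
rect c [709.1 -44.6] size [33.  47.6] ang 87.29 px [45. 34.] bb [0. 0.] [64. 52.]
```

View pics/w8c.png

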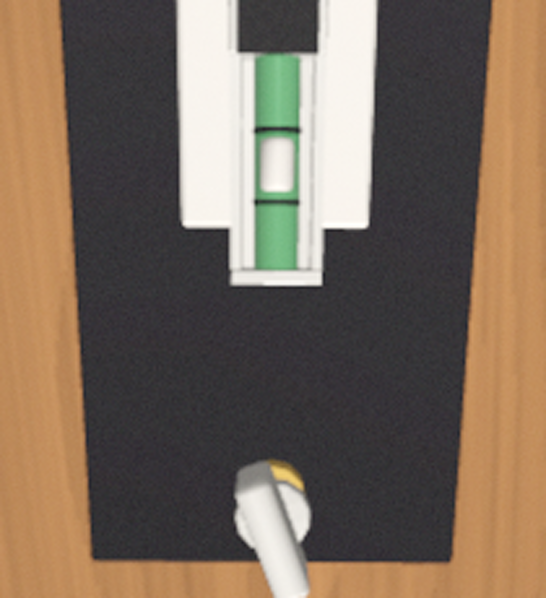

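The bubble now lies between the lines: lines at rows 49.1 and 77.0, bubble 52.3 to 73.3, so the offset is about 0.2 mm. Next comes the press on the thumb rest, turned so that the wrist camera still sees the vial.

Run:
```python
from h import *
im=cv2.imread('pics/w8.png');W=dict(arm.camera_info('wrist'));s=st()
T=np.eye(4);T[:3,:3]=Ro.from_euler('xyz',s['ee_rot']).as_matrix();T[:3,3]=s['eef_pos'];W['view']=np.linalg.inv(T@W['tool_from_camera'])
m=onz(W,(256.5,63.05),.118)[:2];a=np.radians(86.9);u=np.array([np.cos(a),np.sin(a)])
print('vial mid',m,'level ctr',m-.033*u,'thumb',m-.043*u,'len',[np.linalg.norm(onz(W,(256.5,49.1),.118)-onz(W,(256.5,77),.118))])
p=m-.043*u+[.0007,0];print(p);plan([*p,.175],40,20)
```

```text
t 24.47 p [559.7  83.5 248.2] rot [ 1.7989e+02 -6.0000e-02 -9.2770e+01] F [0.  0.5 0.3] w 39.2 q6 -0.54
vial mid [ 0.55225727 -0.01321102] level ctr [ 0.55047267 -0.04616273] thumb [ 0.54993188 -0.0561481 ] len [np.float64(0.01883995634938855)]
[ 0.55063188 -0.0561481 ]
n 20 row [3.87, 7.94, 3.67] [0.01, 0.0, -6.64] norm 9.6
```

Emit:
{"name": "arm_command", "arguments": {
  "motion": [
    [[3.87,7.94,3.67],[0,0,-6.64],0],
    [[3.87,7.94,3.67],[0,0,-6.64],0],
    [[3.87,7.94,3.67],[0,0,-6.64],0],
    [[3.87,7.94,3.67],[0,0,-6.64],0],
    [[3.87,7.94,3.67],[0,0,-6.64],0],
    [[3.87,7.94,3.67],[0,0,-6.64],0],
    [[3.87,7.94,3.67],[0,0,-6.64],0],
    [[3.87,7.94,3.67],[0,0,-6.64],0],
    [[3.87,7.94,3.67],[0,0,-6.64],0],
    [[3.87,7.94,3.67],[0,0,-6.64],0],
    [[3.87,7.94,3.67],[0,0,-6.64],0],
    [[3.87,7.94,3.67],[0,0,-6.64],0],
    [[3.87,7.94,3.67],[0,0,-6.64],0],
    [[3.87,7.94,3.67],[0,0,-6.64],0],
    [[3.87,7.94,3.67],[0,0,-6.64],0],
    [[3.87,7.94,3.67],[0,0,-6.64],0],
    [[3.87,7.94,3.67],[0,0,-6.64],0],
    [[3.87,7.94,3.67],[0,0,-6.64],0],
    [[3.87,7.94,3.67],[0,0,-6.64],0],
    [[3.87,7.94,3.67],[0,0,-6.64],0]
  ],
  "newtons": 10
}}

```text
t: 26.13
eef_pos: [0.551, -0.0564, 0.1751]
ee_rot: [-3.141, 0.001, 0.704]
force: [-0.7, 0.1, 0.3]
width: 0.0008
```

Emit:
{"name": "arm_command", "arguments": {
  "motion": [
    [[0,0,0],[0,0,0],0],
    [[0,0,0],[0,0,0],0],
    [[0,0,0],[0,0,0],0]
  ]
}}

```text
t: 26.38
eef_pos: [0.5505, -0.056, 0.1756]
ee_rot: [-3.141, 0.001, 0.694]
force: [0.1, -1.5, -0.2]
width: 0.0003
```

```bash
python3 -c "
from h import *
st();plan([.5506,-.0561,.144],40,8)"
```

```text
t 26.38 p [550.5 -56.  175.6] rot [-1.7998e+02  6.0000e-02  3.9770e+01] F [ 0.1 -1.5 -0.2] w 0.3 q6 2.01
n 8 row [-0.0, 0.02, 3.94] [-0.0, 0.01, -0.03] norm 3.9
```

Emit:
{"name": "arm_command", "arguments": {
  "motion": [
    [[0,0,4],[0,0,0],0],
    [[0,0,4],[0,0,0],0],
    [[0,0,4],[0,0,0],0],
    [[0,0,4],[0,0,0],0],
    [[0,0,4],[0,0,0],0],
    [[0,0,4],[0,0,0],0],
    [[0,0,4],[0,0,0],0],
    [[0,0,3],[0,0,0],0],
    [[0,0,0],[0,0,0],0],
    [[0,0,0],[0,0,0],0]
  ]
}}

```text
t: 27.22
eef_pos: [0.5508, -0.0562, 0.1446]
ee_rot: [-3.141, 0.001, 0.698]
force: [-0.8, -0.9, 0.0]
width: 0.0005
```

Emit:
{"name": "arm_command", "arguments": {
  "motion": [
    [[0,0,1],[0,0,0],0],
    [[0,0,1],[0,0,0],0],
    [[0,0,0.7],[0,0,0],0],
    [[0,0,0],[0,0,0],0]
  ]
}}

```text
t: 27.55
eef_pos: [0.5508, -0.0561, 0.1421]
ee_rot: [3.142, 0.0, 0.698]
force: [0.4, -0.4, 0.6]
width: 0.0002
```

Emit:
{"name": "arm_command", "arguments": {
  "motion": [
    [[0,0,0.6],[0,0,0],0],
    [[0,0,0.5],[0,0,0],0],
    [[0,0,0.3],[0,0,0],0],
    [[0,0,0],[0,0,0],0]
  ]
}}

```text
t: 27.88
eef_pos: [0.5508, -0.0561, 0.1406]
ee_rot: [-3.142, 0.001, 0.698]
force: [0.2, -0.2, 0.7]
width: 0.0005
```

Emit:
{"name": "arm_command", "arguments": {
  "motion": [
    [[0,0,0.5],[0,0,0],0],
    [[0,0,0.5],[0,0,0],0],
    [[0,0,0],[0,0,0],0]
  ]
}}

```text
t: 28.13
eef_pos: [0.551, -0.0561, 0.1402]
ee_rot: [3.141, 0.0, 0.698]
force: [-1.9, 1.0, 4.8]
width: 0.0009
```

Emit:
{"name": "arm_command", "arguments": {
  "motion": [
    [[0,0,0.4],[0,0,0],0],
    [[0,0,0],[0,0,0],0],
    [[0,0,0],[0,0,0],0],
    [[0,0,0],[0,0,0],0],
    [[0,0,0],[0,0,0],0],
    [[0,0,0],[0,0,0],0],
    [[0,0,0],[0,0,0],0],
    [[0,0,0],[0,0,0],0],
    [[0,0,0],[0,0,0],0],
    [[0,0,0],[0,0,0],0],
    [[0,0,0],[0,0,0],0],
    [[0,0,0],[0,0,0],0],
    [[0,0,0],[0,0,0],0],
    [[0,0,0],[0,0,0],0],
    [[0,0,0],[0,0,0],0],
    [[0,0,0],[0,0,0],0]
  ]
}}

```text
t: 29.47
eef_pos: [0.551, -0.0561, 0.1402]
ee_rot: [3.141, -0.0, 0.698]
force: [-3.6, 1.1, 8.0]
width: 0.0009
```

Run:
```python
from h import *
im,W=wrist('w9.png')
```

```text
t 29.47 p [551.  -56.1 140.2] rot [179.97  -0.    39.99] F [-3.6  1.1  8. ] w 0.9 q6 2.02
```

View pics/w9.png

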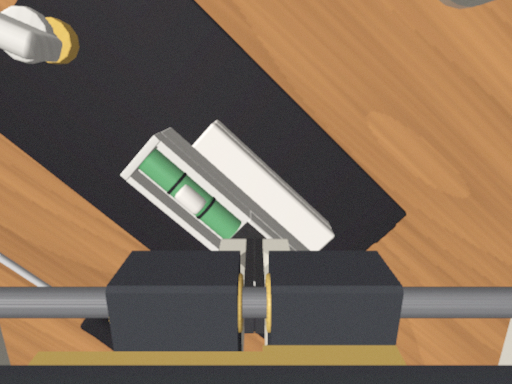

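Emit:
{"name": "arm_command", "arguments": {
  "motion": [
    [[-0.2,-0.2,0],[0,0,0],0],
    [[0,0,0],[0,0,0],0],
    [[0,0,0],[0,0,0],0]
  ]
}}

```text
t: 29.77
eef_pos: [0.551, -0.0561, 0.1402]
ee_rot: [3.141, -0.0, 0.698]
force: [-2.0, 0.1, 6.4]
width: 0.0005
```

Run:
```python
from h import *
im,W=wrist('w10.png');h,s,v=hsv(im)
a,b=np.array([146.,158.]),np.array([234,233.]);n=np.linalg.norm(b-a);u=(b-a)/n;pn=np.array([-u[1],u[0]])
t=np.arange(0,n,.5);pr=np.zeros((2,len(t)))
for k in(-2,-1,0,1,2):
    q=a+np.outer(t,u)+pn*k;mx=q.astype('f4')
    for i,ch in enumerate((s,v)): pr[i]+=cv2.remap(ch.astype('f4'),mx[:,:1],mx[:,1:],1).ravel()/5
print('bubble t',t[pr[0]<45][[0,-1]],'dark', t[pr[1]<110])
M=onz(W,(193,196),.118);print(M)
bt=t[pr[0]<45]
for tt in t[pr[1]<110].tolist()+[bt[0],bt[-1]]: print(tt,(onz(W,a+u*tt,.118)*1000).round(1)[:2])
```

```text
t 29.77 p [551.  -56.1 140.2] rot [ 1.7995e+02 -2.0000e-02  3.9990e+01] F [-2.   0.1  6.4] w 0.5 q6 2.02
bubble t [39.  79.5] dark [38.5 39.  39.5 40.  40.5 78.  78.5 79.  79.5 80. ]
[ 0.55532374 -0.01348123  0.118     ]
38.5 [555.1  -3.1]
39.0 [555.1  -3.3]
39.5 [555.1  -3.6]
40.0 [555.1  -3.8]
40.5 [555.1  -4. ]
78.0 [554. -22.]
78.5 [554.  -22.2]
79.0 [554.  -22.5]
79.5 [554.  -22.7]
80.0 [554. -23.]
39.0 [555.1  -3.3]
79.5 [554.  -22.7]
```

Run:
```python
from h import *
im=cv2.imread('pics/w10.png');h,s,v=hsv(im)
a,b=np.array([146.,158.]),np.array([234,233.]);n=np.linalg.norm(b-a);u=(b-a)/n
t=np.arange(0,n,.5);q=(a+np.outer(t,u)).astype('f4')
p=lambda c:cv2.remap(c.astype('f4'),q[:,:1],q[:,1:],1).ravel()
w=t[(p(s)<45)&(p(v)>180)];mid=(39.5+79)/2;print('bubble',w[0],w[-1],'offset mm to hinge',((w[0]+w[-1])/2-mid)/39.5*19)
s=st();save('topF.png',arm.grab_frame('top'))
d=cv2.absdiff(cv2.imread('pics/top0.png'),cv2.imread('pics/topF.png')).max(2)
for c in cv2.findContours((d>50).astype('u1'),0,2)[0]:
    if cv2.contourArea(c)>15: print(cv2.boundingRect(c))
```

```text
bubble 45.5 73.5 offset mm to hinge 0.12025316455696203
t 29.82 p [551.  -56.1 140.2] rot [ 1.7995e+02 -2.0000e-02  3.9990e+01] F [-2.2  0.5  7. ] w 0.5 q6 2.02
(284, 374, 5, 9)
(246, 369, 24, 7)
(0, 283, 40, 50)
(263, 210, 13, 8)
(341, 191, 22, 43)
(288, 186, 10, 7)
(145, 158, 155, 226)
(259, 144, 51, 43)
```

```bash
python3 -c "
from station import arm
print(arm.job_done())"
```

```text
the job is handed in; nothing more can be done
None
```

The job is handed in at about 30 s of the 72 s allowed, with the gripper still pressing on the level's thumb rest.

**What I did**
- I laid the largest white plate on the shelf pad, squeezed plate and pad together across their width, and pushed the hinge-side end flush.
- I stood the level lengthwise on the middle of the pile, with the vial towards the foot, and let go of it.
- I turned the wing screw about 58° clockwise, released it, and pressed on the thumb rest with closed fingers.

**Last checks**
- **Bubble:** about 0.1 mm from centre while pressing, against the 2.5 mm allowed.
- **Press:** about 7 N downward, with about 2 N of sideways force left.
- **Plate:** within about 0.5 mm of the pad centre and parallel to it. Across the width the jaws closed to 60.0 mm over plate and pad together. Lengthwise I checked it only by that push (9 N contact on the pad end) and an image from above; I did not view the end faces from the side.
- **Level:** centred on the pile to about 1 mm.

**What went wrong or is less certain**
- My first grip on the wing head closed on the round hub underneath it, 25 mm wide. I opened, raised 8 mm and gripped the bar itself.
- The other things on the table were not touched on purpose. The final top-camera comparison was partly blocked by the arm. The changes it showed fit the moved plate and level and the arm, but I did not trace each one or check every object by itself.

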